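# Dress the pastry counter's display board

## Task

Set up the wooden display board for the customers, who stand on the far side of the counter from you (the robot). Stand the blue tin centred on the white coaster with the pink gift box centred on top of it, the honey jar centred on the dark slate coaster, and the red jam jar on the bare wood midway between the two coasters, in line with them; then stand the little chalkboard sign on the bare wood straight in front of the honey jar, on the customers' side, with its broad face parallel to the board's long edge. Leave everything standing upright and let go, and do not disturb the juice bottle or the cup.

Things in the scene. Friction and masses are not known exactly. Their poses are not given: they have to be found in the camera images.
- board: Fixed brown wooden display board, 200 x 340 mm, 15 mm thick. Origin: centre of its underside. x: along the short side, away from the robot to the customers; y: along the long side, to the left (yaw 0.2 to 0.6 rad). Two coasters lie on it, centred at x = -40 mm, y = +120 and -120 mm (which is where changes), so midway between them is x = -40 mm, y = 0.
- pale_coaster: Round white coaster, 84 mm across, 8 mm thick, fixed on the board (its top is 23 mm above the counter). Origin: centre of its underside; axes parallel to the board's.
- slate_coaster: Round nearly black slate coaster, 84 mm across, 8 mm thick, fixed on the board (its top is 23 mm above the counter). Origin: centre of its underside; axes parallel to the board's. The sign belongs on the bare wood on its +x side; this strip, from coaster rim to board edge, is 98 mm deep.
- tin: Loose round blue tin with a brass band, 66 mm across, 50 mm high, flat top, about 0.22 kg. Origin: centre of its underside, z up.
- honey_jar: Loose amber honey jar with a brass-coloured lid that has a small white dot, 75 mm high; body 60 mm across up to 50 mm height, then a shoulder, lid 56 mm across from 58 to 75 mm height; about 0.25 kg. Origin: centre of its underside, z up.
- jam_jar: Loose dark red jam jar with a bright red lid that has a small white dot, same shape as the honey jar: 75 mm high; body 60 mm across up to 50 mm height, lid 56 mm across from 58 to 75 mm height; about 0.25 kg. Origin: centre of its underside, z up.
- gift_box: Loose rigid pink box with a white ribbon cross, 50 x 50 mm, 35 mm high, about 0.08 kg. Origin: centre of its underside, x and y axes square to its sides, z up.
- sign: Loose small chalkboard sign, about 0.12 kg: a pale wooden foot 36 mm deep (x), 70 mm wide (y), 15 mm high, with an upright near-black plate 12 mm thick (x), 70 mm wide (y) standing on the middle of it, up to 75 mm above the underside. Both faces are alike. Origin: centre of the foot's underside, x axis square to the plate's broad face, z up.
- juice: Loose bottle of red juice with a white cap, 54 mm across, 150 mm high, standing beyond the work; not to be disturbed. Origin: centre of its underside.
- cup: Loose white cup, 76 mm across, 60 mm high, standing beside the loose things; not to be disturbed. Origin: centre of its underside.
There are look-alikes about, which are no part of the job. Leave any green look-alike of the honey_jar alone. Leave any green look-alike of the jam_jar alone.

How it is judged:
At the end, for the whole second after the job is handed in: Upright, at rest: tin, honey jar within 14 mm of coaster centres; box on tin within 14 mm; jam on wood within 15 mm (board y), 18 mm (x) of midway; sign on wood 56-125 mm in front (+x) of slate coaster centre, 18 mm sideways, 15 deg of parallel (horizontal distance between tin and pale_coaster below 0.014 m and z of tin in the frame of pale_coaster between 0.004 and 0.012 m and horizontal distance between honey_jar and slate_coaster below 0.014 m and z of honey_jar in the frame of slate_coaster between 0.004 and 0.012 m and horizontal distance between gift_box and tin below 0.014 m and z of gift_box in the frame of tin between 0.046 and 0.054 m and x of jam_jar in the frame of board between -0.058 and -0.022 m and y of jam_jar in the frame of board between -0.015 and 0.015 m and z of jam_jar in the frame of board between 0.011 and 0.019 m and x of sign in the frame of slate_coaster between 0.056 and 0.125 m and y of sign in the frame of slate_coaster between -0.018 and 0.018 m and z of sign in the frame of board between 0.011 and 0.019 m and angle between the x axis of sign and the x axis of board, either way round below 0.26 rad and angle between each of tin, honey_jar, jam_jar, gift_box, sign's own z axis and vertical below 0.12 rad and linear speed of each of tin, honey_jar, jam_jar, gift_box, sign below 0.02 m/s and angular speed of each of tin, honey_jar, jam_jar, gift_box, sign below 0.2 rad/s); the robot touches nothing.
It fails at once if the juice bottle is knocked over or pushed away (distance of juice from where it was at the start of the episode above 0.03 m or angle between juice's own z axis and vertical above 0.4 rad).
It fails at once if the white cup is knocked over or pushed away (distance of cup from where it was at the start of the episode above 0.03 m or angle between cup's own z axis and vertical above 0.4 rad).
It also fails if it takes over 122 s, if anything falls off the work surface, if the arm or the gripper's body presses on something with over 40 N, if the wrist force passes 120 N, or if a joint passes its speed limit or range.

## Robot

A 6-joint arm with a two-finger parallel gripper is mounted at the origin on the work surface. World frame = base frame: x ahead of the robot, y to its left, z up, the work surface at z = 0. Lengths are in m, angles in rad, forces in N, time in s.
With the tool pointing down it reaches from about 0.275 to 0.75 m from the base axis. Payload 10.2 kg.
Tool frame: the origin (TCP) lies at the very end of the fingers, on their centre line; the grasp point (between the pads) lies 19 mm behind it; z points along the fingers, y is the line along which they close (so a half turn about z gives the same grasp; the last joint's range is limited). The gripper opens to 85 mm and grips with 20 to 120 N. Pads are 22 mm wide; open, the fingers measure 114 mm over their backs; the gripper's body (76 mm by 85 mm) begins 54 mm behind the grasp point. The pads swing forward as they close: fully open they stand 13 mm farther back than shut.
Start: joints at [-1.416, 0.313, 1.498, -0, 1.331, -0.223], TCP at [0.194, -0.488, 0.203] pointing down, gripper open.
Joint ranges: [-2.94, 2.94], [-0.97, 2.17], [0.19, 2.56], [-1.23, 4.37], [0.02, 3.11], [-2.88, 2.88]. Speed limits (rad/s): [2.39, 2.39, 3.01, 3.14, 3.14, 3.14].

## Interface

Orientations are given as a unit quaternion [w, x, y, z].
In Python, from plant import * gives the robot as it stands.
- The arm moves only by the shell command python3 -m pendant 'ROWS' [OPENING] [FORCE]. ROWS is a JSON object of lists of equal length, an entry for each row: "delta_pos": the shift along the world's x, y, z in cm, a list of three; "rotation": the turn, a rotation vector about the world's x, y, z in rad, a list of three. A call has 1 to 20 rows; each row is the pose to reach, as a shift and turn from the pose commanded when the call began; what a row does not reach only later rows make up. A row lasts 1/12 s, in which the tool goes at most 41.7 mm and 7.16 degrees, less where a joint would pass 70% of its speed; a pose out of reach is approached as far as the arm can. A call with a gripper value outside its range is refused whole. OPENING is the opening, from -1 (shut) to 1 (fully open), so that 0 is half open, set as the call begins (- or left out, the last holds). The fingers move at their own pace and stop on an object; FORCE is the grip in N (left out, the last holds). Time passes only in rows, so rows that repeat a pose let the fingers close. It gives the time, the measured TCP pose, the force, the opening and the grip force at its end, in the units of the state.
- observe(): the state, without advancing time (a new reading comes with each control period).
- grab_frame(name): name is "side" or "top"; returns a dict with "img" (400x640x3 uint8, blue, green, red), "fx", "fy", "cx", "cy" (pixels), "R" (3x3) and "t" (3): a world point X has camera coordinates R X + t. Camera axes: x right, y down, z forward; pixel columns grow to the right and rows downward; lengths in m; the calibration is good to about 2 mm. A picture is of the moment at which its call begins. There is no depth.
- close_job(): hands the job in; it is judged then, once.
The state is a dict: "clock": time; "joint_pos": joint angles; "joint_vel": joint speeds; "joint_torque": joint torques, N m; "tool_pos": TCP position; "tcp_rot": TCP orientation; "force": force on the tool from outside, world axes, zero at the start; "moment": the same for the moment, N m; "opening": opening from 0.0 (shut) to 1.0 (fully open); "finger_force": force on a finger pad.
Only numpy, scipy, OpenCV 4.12 (cv2) and the standard library are available. Lean on these libraries where they do the work, as an engineer would, in place of code of your own. Each camera call takes 0.05 s, during which the arm holds its last target. There are 200 camera calls.

## Working session

There is one attempt and no reset: what is moved stays moved. The work goes in short steps, Python scripts to look and compute and a shell command to move; the robot and the scene stay as the last step left them, time stands still between calls to the robot, and variables do not carry over. Pictures are saved under pics/ and viewed, at most 14 in all, crops included, and the job is handed in when it is done.

```bash
ls; mkdir -p pics; python3 - <<'E'
from plant import *
import cv2
for n in("top","side"):
    f=grab_frame(n); cv2.imwrite(f"pics/{n}0.png",f["img"]); print(n,f["fx"],f["fy"],f["cx"],f["cy"],f["R"],f["t"])
print(observe())
E
```

```text
pics
top 424.3653351653849 424.3653351653849 326.4539870745622 196.25518589150215 [[ 0.00770769 -0.99995162 -0.00611157]
 [-0.99209905 -0.00688154 -0.1252682 ]
 [ 0.12522008  0.00702881 -0.99210409]] [9.16980498e-04 5.68656960e-01 1.05785362e+00]
side 405.17521521771386 405.17521521771386 310.23552751653705 204.4682435457748 [[-0.93010478 -0.36712907  0.01101524]
 [-0.28758606  0.70927577 -0.64360092]
 [ 0.22847177 -0.60178412 -0.76528199]] [0.53556372 0.18564846 0.92645025]
{'clock': 0.1, 'joint_pos': array([-1.41640226e+00,  3.13428803e-01,  1.49834876e+00, -3.16172784e-05,
        1.33098705e+00, -2.23397617e-01]), 'joint_vel': array([ 0.00042017,  0.00076432, -0.00360549,  0.00011447,  0.00115703,
       -0.00016068]), 'joint_torque': array([ 2.60032852e-03, -4.12897110e+01, -2.60144162e+01, -1.63744135e-04,
        2.98546016e-03, -1.60083797e-06]), 'tool_pos': array([ 0.1935974 , -0.48772639,  0.20237918]), 'tcp_rot': array([-5.86157500e-04,  9.82211291e-01,  1.87778157e-01,  4.86831385e-06]), 'force': array([-0.16153351, -0.20162982,  0.24888974]), 'moment': array([-0.01772175, -0.00323004,  0.08450655]), 'finger_force': 0.0, 'opening': 0.9979033731668959}
```

View pics/top0.png

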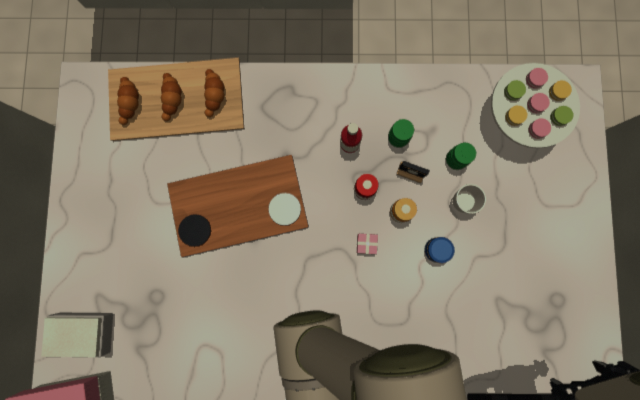

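View pics/side0.png

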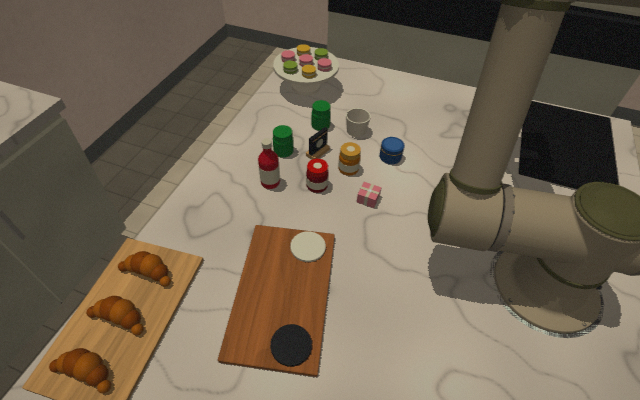

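The top view shows the slate coaster at (195,230), white coaster (285,209), jam (367,186), honey (404,210), box (368,244), tin (440,250), sign (413,171), cup (469,200), juice (351,138) and green jars (402,133) and (461,156). The side view agrees with this.

```bash
cat > h.py <<'E'
import numpy as np, cv2
from plant import *
def ray(f,u,v,z):
    R=np.array(f["R"]);t=np.array(f["t"]);c=-R.T@t
    d=R.T@np.array([(u-f["cx"])/f["fx"],(v-f["cy"])/f["fy"],1]); return c+d*(z-c[2])/d[2]
def proj(f,X):
    p=np.array(f["R"])@X+np.array(f["t"]); return np.array([f["fx"]*p[0]/p[2]+f["cx"],f["fy"]*p[1]/p[2]+f["cy"]])
def blobs(f,lo,hi,roi,amin=8):
    x0,y0,x1,y1=roi; m=cv2.inRange(cv2.cvtColor(f["img"],cv2.COLOR_BGR2HSV),lo,hi)
    k=np.zeros_like(m);k[y0:y1,x0:x1]=m[y0:y1,x0:x1]
    n,l,s,c=cv2.connectedComponentsWithStats(k)
    return sorted([(int(s[i,4]),c[i],np.argwhere(l==i)[:,::-1].astype(np.float32)) for i in range(1,n) if s[i,4]>=amin],key=lambda b:-b[0])
E
python3 - <<'E'
from h import *
f=grab_frame("top");img=f["img"]
hsv=cv2.cvtColor(img,cv2.COLOR_BGR2HSV)
def show(n,lo,hi,roi,z,am=8):
    for a,c,p in blobs(f,lo,hi,roi,am)[:3]:
        r=cv2.minAreaRect(p); print(n,a,c.round(1),ray(f,*c,z).round(4)[:2],"rect",np.round(r[0],1),np.round(r[1],1),round(r[2],1))
show("white",(0,0,130),(180,70,255),(262,190,303,230),.023)
show("slate",(0,0,0),(180,255,40),(170,205,220,250),.023)
show("board",(0,60,40),(25,255,200),(150,145,320,265),.015,500)
show("jam",(0,150,60),(8,255,255),(350,170,385,202),.075)
show("jam dot",(0,0,120),(180,120,255),(361,180,373,190),.075,3)
show("honey",(10,90,60),(28,255,255),(388,195,420,225),.075)
show("honey dot",(0,0,120),(180,100,255),(399,204,410,215),.075,3)
show("tin",(95,100,30),(125,255,255),(420,232,460,268),.05)
show("pink",(0,40,60),(180,255,255),(352,230,384,260),.035)
show("foot",(5,60,60),(28,255,255),(393,155,434,185),.015)
show("plate",(0,0,0),(180,255,50),(393,155,434,185),.075)
for n,(x,y,w,h) in dict(a=(345,115,140,155),b=(160,150,160,110)).items():
    pass
cv2.imwrite("pics/c0.png",cv2.resize(img[115:270,345:485],None,fx=4,fy=4,interpolation=cv2.INTER_NEAREST)[:600])
s=grab_frame("side")
cv2.imwrite("pics/s0.png",cv2.resize(s["img"][90:215,250:415],None,fx=4.8,fy=4.8,interpolation=cv2.INTER_NEAREST)[:600,:800])
E
```

```text
white 806 [284.2 208.4] [0.5376 0.1147] rect [284.5 208.5] [31. 31.] 90.0
white 13 [301.7 193.2] [0.5778 0.0699] rect [301.5 194. ] [8. 1.] 90.0
slate 771 [194.2 230. ] [0.4799 0.3465] rect [194.5 230. ] [31. 30.] 0.0
board 8305 [236.1 202.8] [0.5524 0.2421] rect [236.2 205.5] [ 76.2 131.7] 76.7
jam 323 [366.5 184.9] [ 0.5929 -0.0948] rect [366.  184.5] [21. 22.] 90.0
jam dot 63 [366.9 184.1] [ 0.5949 -0.0957] rect [367. 184.] [8. 8.] 90.0
honey 423 [403.6 209.6] [ 0.5318 -0.1862] rect [403.8 209.2] [22.6 24.7] 45.0
honey dot 60 [405.6 208.5] [ 0.5344 -0.191 ] rect [405.5 209. ] [8. 7.] 90.0
tin 516 [440.4 249.6] [ 0.4345 -0.2808] rect [440.5 250. ] [24. 25.] 90.0
pink 835 [366.1 243.2] [ 0.449  -0.0965] rect [367.5 244.5] [29. 31.] 90.0
foot 157 [409.  176.1] [ 0.6264 -0.2121] rect [409.  176.1] [26.9  6.5] 22.6
foot 9 [400.3 163.1] [ 0.6611 -0.1898] rect [399.9 163.4] [1.6 5.2] 36.9
plate 234 [413.1 169.3] [ 0.6332 -0.2113] rect [413.3 169.7] [28.6  9.2] 20.6
```

View pics/c0.png

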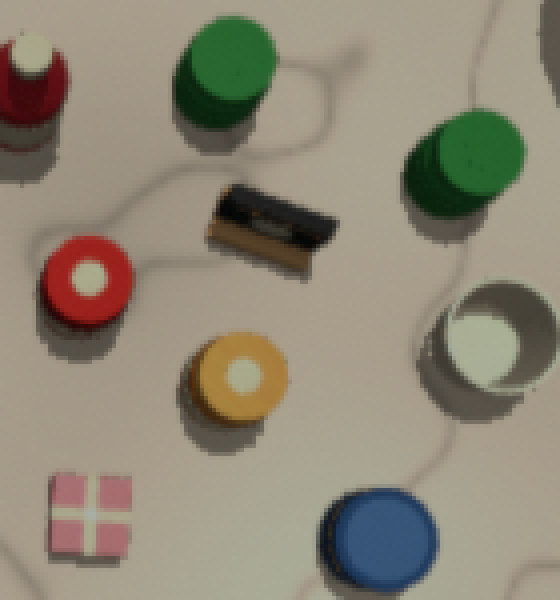

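View pics/s0.png

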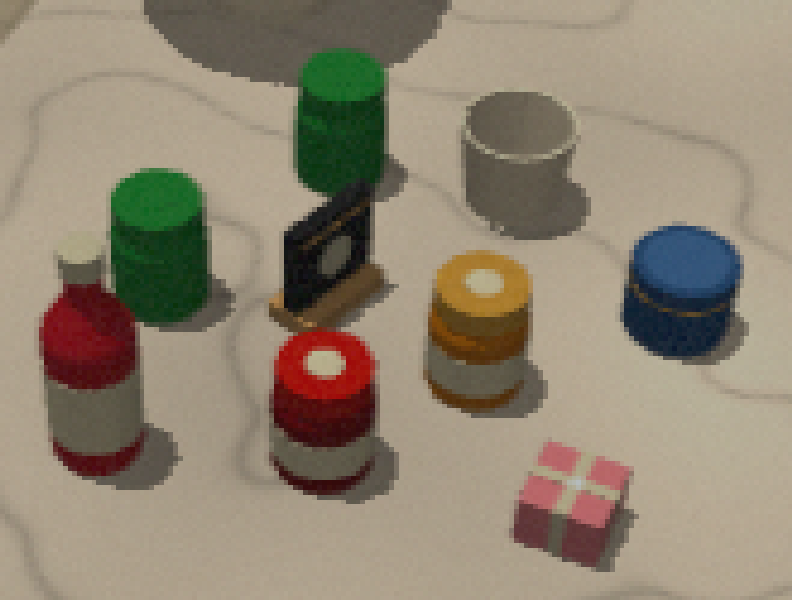

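```bash
python3 - <<'E'
from h import *
f=grab_frame("top");s=grab_frame("side")
T=lambda u,v,z:ray(f,345+u/4-.4,115+v/4-.4,z)[:2].round(4)
S=lambda u,v,z:ray(s,250+u/4.8-.4,90+v/4.8-.4,z)[:2].round(4)
for n,t,d,z in [("jam",(89,279),(325,363),.075),("honey",(244,377),(484,283),.075),("tin",(387,537),(685,261),.05),("box",(90,515),(575,483),.035),("cap",(33,53),(78,246),.15)]:
    print(n,T(*t,z),S(*d,z))
print("box corners",[T(*p,.035) for p in((51,473),(131,475),(130,558),(48,555))])
print("signtop",T(232,185,.075),T(338,220,.075),S(284,236,.075),S(371,182,.075))
print("foot back",T(208,236,.0),T(308,275,.0))
for n,lo,hi,roi in [("pale",(0,0,110),(180,70,255),(285,228,330,265)),("slate",(0,0,0),(180,255,40),(265,318,318,370))]:
    a,c,p=blobs(s,lo,hi,roi)[0]; print(n,a,c,ray(s,*cv2.minAreaRect(p)[0],.023))
E
```

```text
jam [ 0.5943 -0.0956] [ 0.5953 -0.0976]
honey [ 0.5337 -0.1911] [ 0.5345 -0.1923]
tin [ 0.4363 -0.2833] [ 0.436  -0.2834]
box [ 0.4488 -0.0992] [ 0.4491 -0.1006]
cap [ 0.7169 -0.0566] [ 0.7194 -0.0577]
box corners [array([ 0.4752, -0.0744]), array([ 0.4743, -0.1254]), array([ 0.4219, -0.1244]), array([ 0.4234, -0.0724])]
signtop [ 0.6545 -0.1854] [ 0.6326 -0.2513] [ 0.6548 -0.1868] [ 0.6247 -0.2519]
foot back [ 0.6356 -0.182 ] [ 0.6096 -0.2483]
pale 801 [307.62421973 245.93133583] [0.53618549 0.11553213 0.023     ]
slate 1253 [290.89146049 344.97126895] [0.47961773 0.34893173 0.023     ]
```

Both views agree to about 2 mm. I'll start with the tin.

```bash
python3 -m pendant '{"delta_pos":[[12,10,0],[24.2,20.4,0],[24.2,20.4,-6],[24.2,20.4,-6],[24.2,20.4,-6],[24.2,20.4,-6],[24.2,20.4,-6],[24.2,20.4,-6],[24.2,20.4,-6],[24.2,20.4,-6],[24.2,20.4,-6],[24.2,20.4,-6],[24.2,20.4,-6],[24.2,20.4,-6],[24.2,20.4,-6],[24.2,20.4,-6],[24.2,20.4,-6],[24.2,20.4,-6]],"rotation":[[0,0,0.12],[0,0,0.24],[0,0,0.36],[0,0,0.48],[0,0,0.6],[0,0,0.72],[0,0,0.84],[0,0,0.96],[0,0,1.08],[0,0,1.2],[0,0,1.32],[0,0,1.433],[0,0,1.433],[0,0,1.433],[0,0,1.433],[0,0,1.433],[0,0,1.433],[0,0,1.433]]}' 1 40
```

```text
clock: 1.8
tool_pos: [0.4356, -0.284, 0.1429]
tcp_rot: [-0.0, 0.618, 0.786, 0.0]
force: [0.6, -1.0, 0.2]
opening: 1.005
finger_force: 0.0
```

```bash
python3 -m pendant '{"delta_pos":[[0,0.1,-3],[0,0.1,-6],[0,0.1,-9],[0,0.1,-11],[0,0.1,-12.5],[0,0.1,-13.3],[0,0.1,-13.3]],"rotation":[[0,0,0],[0,0,0],[0,0,0],[0,0,0],[0,0,0],[0,0,0],[0,0,0]]}'
python3 -m pendant '{"delta_pos":[[0,0,0],[0,0,0],[0,0,0],[0,0,0],[0,0,0],[0,0,0],[0,0,0],[0,0,0]],"rotation":[[0,0,0],[0,0,0],[0,0,0],[0,0,0],[0,0,0],[0,0,0],[0,0,0],[0,0,0]]}' -1 40
```

```text
clock: 2.38
tool_pos: [0.4351, -0.2824, 0.0086]
tcp_rot: [-0.001, 0.618, 0.787, 0.0]
force: [-0.3, 0.1, 0.8]
opening: 0.999
finger_force: 0.0
clock: 3.05
tool_pos: [0.436, -0.2836, 0.0116]
tcp_rot: [0.001, 0.617, 0.787, -0.0]
force: [-2.9, 1.5, 6.6]
opening: 0.744
finger_force: 42.1
```

```bash
python3 -m pendant '{"delta_pos":[[0,0,2],[0,0,5],[0,0,9],[0,1,12],[1,4,13],[2,7,13],[3,11,13],[4,15,13],[5,19,13],[6,23,13],[7,27,13],[8,31,13],[9,35,13],[10,38,13],[10.1,39.8,13],[10.1,39.8,13],[10.1,39.8,10],[10.1,39.8,7],[10.1,39.8,7],[10.1,39.8,7]],"rotation":[[0,0,0],[0,0,0],[0,0,0],[0,0,0],[0,0,0],[0,0,0],[0,0,0],[0,0,0],[0,0,0],[0,0,0],[0,0,0],[0,0,0],[0,0,0],[0,0,0],[0,0,0],[0,0,0],[0,0,0],[0,0,0],[0,0,0],[0,0,0]]}'
python3 - <<'E'
from h import *
for n in("top","side"):
    f=grab_frame(n); cv2.imwrite(f"pics/{n}1.png",f["img"])
    p=proj(f,np.array([.537,.115,.05])).astype(int);x,y=p;cv2.imwrite(f"pics/{n}1c.png",cv2.resize(f["img"][max(y-60,0):y+60,x-60:x+60],None,fx=4,fy=4))
E
```

```text
clock: 4.72
tool_pos: [0.5362, 0.1145, 0.0801]
tcp_rot: [-0.001, 0.618, 0.787, -0.001]
force: [0.9, -0.1, -2.1]
opening: 0.743
finger_force: 46.3
```

View pics/side1c.png

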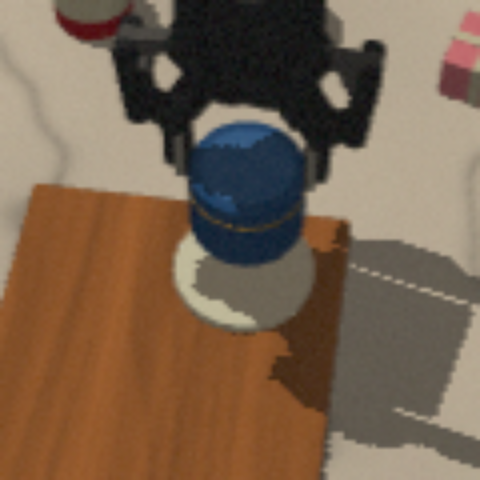

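The tin is held level above the white coaster, centred at about (245,195) in the crop. I'll lower it and release.

```bash
python3 -m pendant '{"delta_pos":[[0,0,-2],[0,0,-3.5],[0,0,-4.3],[0,0,-4.6],[0,0,-4.6],[0,0,-4.6]],"rotation":[[0,0,0],[0,0,0],[0,0,0],[0,0,0],[0,0,0],[0,0,0]]}'
python3 -m pendant '{"delta_pos":[[0,0,0],[0,0,0],[0,0,0],[0,0,0],[0,0,0],[0,0,0],[0,0,2],[0,0,5],[0,0,9],[0,0,12]],"rotation":[[0,0,0],[0,0,0],[0,0,0],[0,0,0],[0,0,0],[0,0,0],[0,0,0],[0,0,0],[0,0,0],[0,0,0]]}' 1
python3 - <<'E'
from h import *
s=grab_frame("side"); print(proj(s,np.array([.537,.115,.073])))
for r in [(280,205,340,260)]:
  a,c,p=blobs(s,(95,100,30),(125,255,255),r)[0]; print(a,c,cv2.boundingRect(p.astype(int)))
  # left/right extremes of rim: centre column; top row -> far rim
x,y=280,195;cv2.imwrite("pics/s2.png",cv2.resize(s["img"][y:y+80,x:x+80],None,fx=5,fy=5,interpolation=0))
E
```

```text
clock: 5.32
tool_pos: [0.5375, 0.1149, 0.0352]
tcp_rot: [0.001, 0.617, 0.787, 0.001]
force: [-0.6, -0.4, -2.4]
opening: 0.739
finger_force: 46.2
clock: 6.15
tool_pos: [0.5369, 0.1151, 0.1566]
tcp_rot: [0.001, 0.617, 0.787, 0.0]
force: [0.8, -0.2, -0.1]
opening: 1.001
finger_force: 0.0
[307.9036296  233.31886371]
554 [307.92238267 234.76353791] (295, 223, 27, 25)
```

View pics/s2.png

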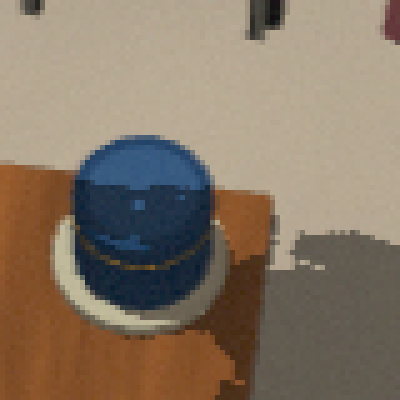

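The tin stands concentric on the white coaster, with crop centres 143 and 141. The box is next.

```bash
python3 -m pendant '{"delta_pos":[[-1.5,-4,0],[-3,-8,0],[-4.5,-12,0],[-6,-16,0],[-8,-19.5,0],[-8.8,-21.5,-2],[-8.8,-21.5,-5],[-8.8,-21.5,-5],[-8.8,-21.5,-8],[-8.8,-21.5,-11],[-8.8,-21.5,-13.5],[-8.8,-21.5,-15],[-8.8,-21.5,-15],[-8.8,-21.5,-15]],"rotation":[[0,0,-0.12],[0,0,-0.25],[0,0,-0.25],[0,0,-0.25],[0,0,-0.25],[0,0,-0.25],[0,0,-0.25],[0,0,-0.25],[0,0,-0.25],[0,0,-0.25],[0,0,-0.25],[0,0,-0.25],[0,0,-0.25],[0,0,-0.25]]}'
python3 -m pendant '{"delta_pos":[[0,0,0],[0,0,0],[0,0,0],[0,0,0],[0,0,0],[0,0,0],[0,0,0],[0,0,0],[0,0,0]],"rotation":[[0,0,0],[0,0,0],[0,0,0],[0,0,0],[0,0,0],[0,0,0],[0,0,0],[0,0,0],[0,0,0]]}' -1 30
```

```text
clock: 7.37
tool_pos: [0.4491, -0.0996, 0.0045]
tcp_rot: [-0.0, 0.71, 0.704, -0.0]
force: [0.3, -0.1, 0.0]
opening: 1.001
finger_force: 0.0
clock: 8.12
tool_pos: [0.4506, -0.101, 0.0066]
tcp_rot: [0.003, 0.711, 0.704, 0.001]
force: [-3.2, 1.1, 24.3]
opening: 0.004
finger_force: 12.3
```

The gripper shut on nothing, so I need to look.

```bash
python3 - <<'E'
from h import *
s=grab_frame("side");t=grab_frame("top")
A=cv2.resize(s["img"][110:250,300:440],None,fx=2.8,fy=2.8);B=cv2.resize(t["img"][180:320,300:440],None,fx=2.8,fy=2.8)
cv2.imwrite("pics/m3.png",np.hstack([A,B]))
E
```

```text
(no output)
```

View pics/m3.png

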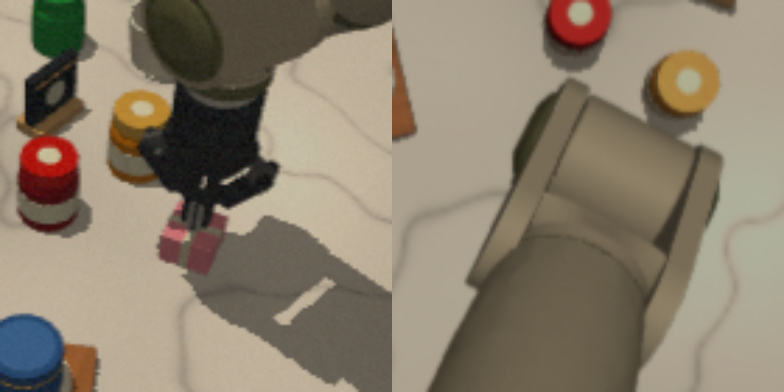

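```bash
python3 - <<'E'
from h import *
s=grab_frame("side")
for z in(.0066,.035): print(z,(proj(s,np.array([.4506,-.101,z]))-[300,110])*2.8)
cv2.imwrite("pics/m4.png",cv2.resize(s["img"][165:225,340:400],None,fx=9,fy=9,interpolation=0))
for a,c,p in blobs(s,(165,60,60),(180,255,255),(345,175,400,215),4):print(a,c,cv2.boundingRect(p.astype(int)))
E
```

```text
0.0066 [189.25837172 243.78693902]
0.035 [192.87449142 223.8630719 ]
76 [371.51315789 199.80263158] (367, 193, 10, 15)
59 [360.69491525 195.83050847] (357, 189, 9, 15)
14 [377.         188.85714286] (374, 186, 6, 6)
9 [363.88888889 184.33333333] (363, 182, 3, 5)
```

View pics/m4.png

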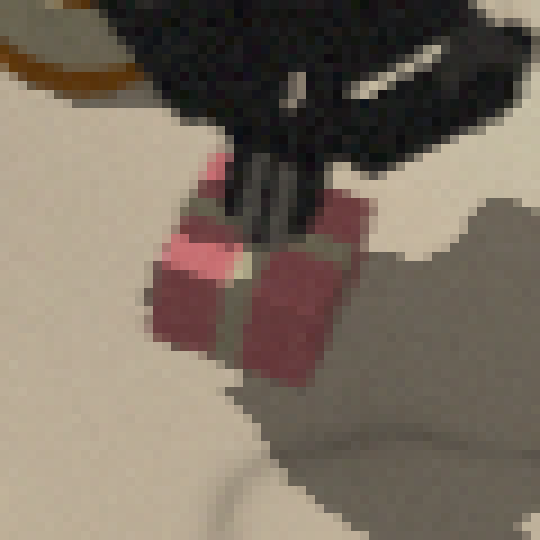

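The shut fingertips rest on top of the box, while the TCP reading suggests they should be much lower. I'll lift clear, shut, and see where the tips really are.

```bash
python3 -m pendant '{"delta_pos":[[0,0,3],[0,0,7],[0,0,10],[0,0,10],[0,0,10]],"rotation":[[0,0,0],[0,0,0],[0,0,0],[0,0,0],[0,0,0]]}'
python3 - <<'E'
from h import *
s=grab_frame("side"); o=observe(); print(o["tool_pos"],o["opening"])
p=proj(s,o["tool_pos"]);print("TCP px",p)
I=s["img"].copy();cv2.circle(I,tuple(int(round(v)) for v in p),1,(0,255,0),-1)
cv2.imwrite("pics/m5.png",cv2.resize(I[100:225,320:440],None,fx=4.6,fy=4.6,interpolation=0))
E
```

```text
clock: 8.68
tool_pos: [0.4494, -0.1004, 0.1056]
tcp_rot: [0.002, 0.711, 0.704, 0.001]
force: [0.7, 0.2, -1.0]
opening: 0.002
finger_force: 0.0
[ 0.44860271 -0.09995577  0.10415446] -0.002922255010383962
TCP px [372.91930153 171.83644968]
```

View pics/m5.png

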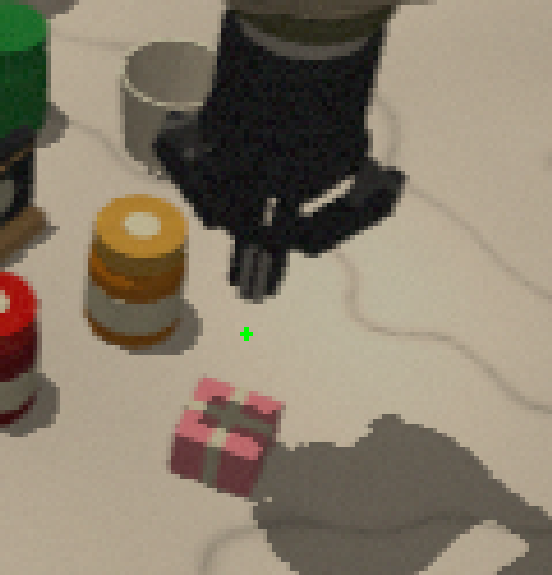

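The real fingertips end about 26 mm short of the reported TCP (tip at crop (255,300), TCP marker at (246,334)). The box is unmoved and upright at crop (228,415). I'll work that much lower and retry.

```bash
python3 -m pendant '{"delta_pos":[[0,0,0],[0,0,0],[0,0,0],[0,0,0],[0,0,0],[0,0,0],[0,0,-3],[0,0,-6],[0,0,-9],[0,0,-11],[0,0,-12],[0,0,-12.4],[0,0,-12.4]],"rotation":[[0,0,0],[0,0,0],[0,0,0],[0,0,0],[0,0,0],[0,0,0],[0,0,0],[0,0,0],[0,0,0],[0,0,0],[0,0,0],[0,0,0],[0,0,0]]}' 1
python3 -m pendant '{"delta_pos":[[0,0,0],[0,0,0],[0,0,0],[0,0,0],[0,0,0],[0,0,0],[0,0,0],[0,0,0],[0,0,0]],"rotation":[[0,0,0],[0,0,0],[0,0,0],[0,0,0],[0,0,0],[0,0,0],[0,0,0],[0,0,0],[0,0,0]]}' -1 30
```

```text
clock: 9.82
tool_pos: [0.4487, -0.1, -0.0202]
tcp_rot: [-0.0, 0.711, 0.704, -0.0]
force: [0.3, 0.0, 0.9]
opening: 0.999
finger_force: 0.0
clock: 10.57
tool_pos: [0.4494, -0.1003, -0.0189]
tcp_rot: [0.001, 0.711, 0.704, 0.0]
force: [-2.0, 0.7, 7.9]
opening: 0.583
finger_force: 30.4
```

```bash
python3 -m pendant '{"delta_pos":[[0,0,2],[0,0,5],[0,0,9],[0,0,13],[2,4,13],[4,8,13],[5,12,13],[6.5,16,13],[8,19.5,13],[8.8,21,13],[8.8,21.5,13],[8.8,21.5,13],[8.8,21.5,11],[8.8,21.5,9],[8.8,21.5,8],[8.8,21.5,7.5],[8.8,21.5,7.5],[8.8,21.5,7.5]],"rotation":[[0,0,0],[0,0,0],[0,0,0],[0,0,0],[0,0,0],[0,0,0],[0,0,0],[0,0,0],[0,0,0],[0,0,0],[0,0,0],[0,0,0],[0,0,0],[0,0,0],[0,0,0],[0,0,0],[0,0,0],[0,0,0]]}'
```

```text
clock: 12.07
tool_pos: [0.537, 0.1144, 0.0556]
tcp_rot: [0.0, 0.711, 0.703, 0.0]
force: [-0.5, 0.8, -0.5]
opening: 0.579
finger_force: 31.2
```

```bash
python3 -m pendant '{"delta_pos":[[0,0,0],[0,0,0],[0,0,0],[0,0,0],[0,0,0],[0,0,0],[0,0,2],[0,0,5],[0,0,9],[0,0,12],[0,0,12]],"rotation":[[0,0,0],[0,0,0],[0,0,0],[0,0,0],[0,0,0],[0,0,0],[0,0,0],[0,0,0],[0,0,0],[0,0,0],[0,0,0]]}' 1
python3 - <<'E'
from h import *
s=grab_frame("side")
cv2.imwrite("pics/m6.png",cv2.resize(s["img"][185:275,265:355],None,fx=6,fy=6,interpolation=0))
b=blobs(s,(0,0,90),(180,90,255),(290,200,330,240),4)
p=proj(s,np.array([.537,.115,.108]));print((p-[265,185])*6)
E
```

```text
clock: 12.98
tool_pos: [0.5392, 0.1151, 0.1812]
tcp_rot: [0.004, 0.711, 0.704, 0.004]
force: [0.1, 0.0, 0.2]
opening: 1.002
finger_force: 0.0
[258.04866227 234.04973088]
```

View pics/m6.png

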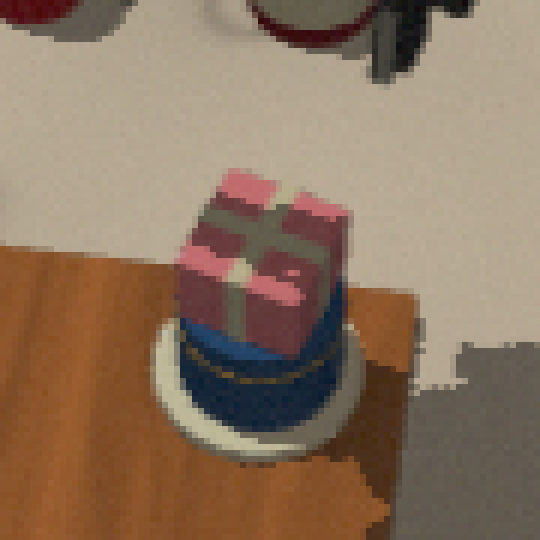

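The box sits centred on the tin, top at (262,238) against (258,234) predicted. The honey jar is next.

```bash
python3 -m pendant '{"delta_pos":[[0,-4,0],[0,-8,0],[0,-12,0],[0,-16,0],[0,-20,0],[0,-24,0],[-0.3,-28,0],[-0.3,-30.6,0],[-0.3,-30.6,0],[-0.3,-30.6,-3],[-0.3,-30.6,-6],[-0.3,-30.6,-9],[-0.3,-30.6,-12],[-0.3,-30.6,-14],[-0.3,-30.6,-15.1],[-0.3,-30.6,-15.1],[-0.3,-30.6,-15.1]],"rotation":[[0,0,0.12],[0,0,0.25],[0,0,0.25],[0,0,0.25],[0,0,0.25],[0,0,0.25],[0,0,0.25],[0,0,0.25],[0,0,0.25],[0,0,0.25],[0,0,0.25],[0,0,0.25],[0,0,0.25],[0,0,0.25],[0,0,0.25],[0,0,0.25],[0,0,0.25]]}'
python3 -m pendant '{"delta_pos":[[0,0,0],[0,0,0],[0,0,0],[0,0,0],[0,0,0],[0,0,0],[0,0,0],[0,0,0],[0,0,0]],"rotation":[[0,0,0],[0,0,0],[0,0,0],[0,0,0],[0,0,0],[0,0,0],[0,0,0],[0,0,0],[0,0,0]]}' -1 40
```

```text
clock: 14.45
tool_pos: [0.5337, -0.1908, 0.024]
tcp_rot: [-0.0, 0.617, 0.787, 0.0]
force: [-0.6, 0.3, 0.3]
opening: 0.999
finger_force: 0.0
clock: 15.2
tool_pos: [0.5344, -0.1914, 0.0255]
tcp_rot: [0.001, 0.617, 0.787, 0.0]
force: [-0.1, -0.0, 5.4]
opening: 0.639
finger_force: 41.4
```

```bash
python3 -m pendant '{"delta_pos":[[0,0,2],[0,0,5],[0,0,9],[0,0,12],[-0.5,2,15],[-1,6,15],[-1.5,10,15],[-2,14,15],[-3,18,15],[-3,22,15],[-3,26,15],[-3.5,30,15],[-4,34,15],[-4,38,15],[-4.5,42,15],[-5,46,15],[-5,50,15],[-5.4,53,15],[-5.4,53.9,15],[-5.4,53.9,15]],"rotation":[[0,0,0],[0,0,0],[0,0,0],[0,0,0],[0,0,0],[0,0,0],[0,0,0],[0,0,0],[0,0,0],[0,0,0],[0,0,0],[0,0,0],[0,0,0],[0,0,0],[0,0,0],[0,0,0],[0,0,0],[0,0,0],[0,0,0],[0,0,0]]}'
python3 -m pendant '{"delta_pos":[[0,0,-3],[0,0,-6],[0,0,-9],[0,0,-11],[0,0,-12.2],[0,0,-12.6],[0,0,-12.6],[0,0,-12.6]],"rotation":[[0,0,0],[0,0,0],[0,0,0],[0,0,0],[0,0,0],[0,0,0],[0,0,0],[0,0,0]]}'
```

```text
clock: 16.87
tool_pos: [0.4789, 0.3499, 0.1738]
tcp_rot: [-0.0, 0.616, 0.788, 0.0]
force: [0.3, -0.1, -3.3]
opening: 0.636
finger_force: 43.8
clock: 17.53
tool_pos: [0.4804, 0.3476, 0.049]
tcp_rot: [0.0, 0.618, 0.786, 0.001]
force: [-0.1, 0.5, -2.2]
opening: 0.632
finger_force: 44.1
```

```bash
python3 -m pendant '{"delta_pos":[[0,0,0],[0,0,0],[0,0,0],[0,0,0],[0,0,0],[0,0,0],[0,0,2],[0,0,5],[0,0,9],[0,0,12],[0,0,14],[0,0,14]],"rotation":[[0,0,0],[0,0,0],[0,0,0],[0,0,0],[0,0,0],[0,0,0],[0,0,0],[0,0,0],[0,0,0],[0,0,0],[0,0,0],[0,0,0]]}' 1
python3 - <<'E'
from h import *
s=grab_frame("side")
b=blobs(s,(10,70,90),(32,255,255),(255,270,330,345),20)
for a,c,p in b: print(a,c,cv2.boundingRect(p.astype(int)))
print(proj(s,np.array([.480,.3475,.098])))
cv2.imwrite("pics/m7.png",cv2.resize(s["img"][270:380,240:350],None,fx=5,fy=5,interpolation=0))
E
```

```text
clock: 18.53
tool_pos: [0.4812, 0.3488, 0.1929]
tcp_rot: [0.002, 0.617, 0.787, 0.004]
force: [0.1, -0.9, 0.1]
opening: 1.004
finger_force: 0.0
3706 [287.70804101 312.66351862] (255, 279, 73, 66)
[290.09288894 328.93455239]
```

View pics/m7.png

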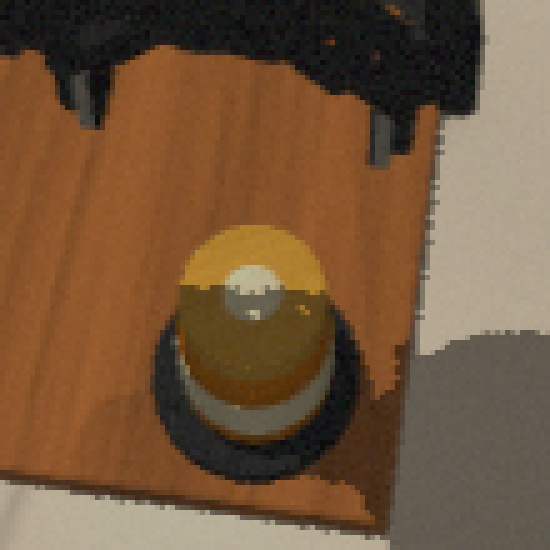

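The honey jar is centred on the slate, dot at (253,292) against (250,295) predicted. The jam jar is next.

```bash
python3 -m pendant '{"delta_pos":[[1,-4,0],[2,-8,0],[3,-12,0],[4,-16,0],[5,-20,0],[6,-24,0],[7,-28,0],[8,-32,0],[9,-36,0],[10.5,-40,0],[11.4,-43,0],[11.4,-44.4,0],[11.4,-44.4,0],[11.4,-44.4,-4],[11.4,-44.4,-8],[11.4,-44.4,-12],[11.4,-44.4,-15],[11.4,-44.4,-16.4],[11.4,-44.4,-16.4],[11.4,-44.4,-16.4]],"rotation":[[0,0,0],[0,0,0],[0,0,0],[0,0,0],[0,0,0],[0,0,0],[0,0,0],[0,0,0],[0,0,0],[0,0,0],[0,0,0],[0,0,0],[0,0,0],[0,0,0],[0,0,0],[0,0,0],[0,0,0],[0,0,0],[0,0,0],[0,0,0]]}'
python3 -m pendant '{"delta_pos":[[0,0,0],[0,0,0],[0,0,0],[0,0,0],[0,0,0],[0,0,0],[0,0,0],[0,0,0],[0,0,0]],"rotation":[[0,0,0],[0,0,0],[0,0,0],[0,0,0],[0,0,0],[0,0,0],[0,0,0],[0,0,0],[0,0,0]]}' -1 40
```

```text
clock: 20.25
tool_pos: [0.5932, -0.0947, 0.0237]
tcp_rot: [-0.001, 0.617, 0.787, -0.0]
force: [1.0, 0.2, 0.3]
opening: 1.003
finger_force: 0.0
clock: 21.0
tool_pos: [0.5947, -0.0961, 0.0258]
tcp_rot: [0.002, 0.617, 0.787, 0.001]
force: [-0.1, 0.6, 5.9]
opening: 0.635
finger_force: 41.2
```

```bash
python3 -m pendant '{"delta_pos":[[0,0,3],[0,0,7],[0,0,11],[0,0,15],[-1,4,16],[-2,8,16],[-3,12,16],[-4,16,16],[-5,20,16],[-6.5,24,16],[-7.5,28,16],[-8.3,31,16],[-8.6,32.8,16],[-8.6,32.8,16],[-8.6,32.8,12],[-8.6,32.8,8],[-8.6,32.8,5],[-8.6,32.8,5]],"rotation":[[0,0,0],[0,0,0],[0,0,0],[0,0,0],[0,0,0],[0,0,0],[0,0,0],[0,0,0],[0,0,0],[0,0,0],[0,0,0],[0,0,0],[0,0,0],[0,0,0],[0,0,0],[0,0,0],[0,0,0],[0,0,0]]}'
python3 -m pendant '{"delta_pos":[[0,0,-2],[0,0,-3],[0,0,-3.4],[0,0,-3.4],[0,0,-3.4]],"rotation":[[0,0,0],[0,0,0],[0,0,0],[0,0,0],[0,0,0]]}'
python3 -m pendant '{"delta_pos":[[0,0,0],[0,0,0],[0,0,0],[0,0,0],[0,0,0],[0,0,0],[0,0,2],[0,0,5],[0,0,9],[0,0,12],[0,0,14],[0,0,14]],"rotation":[[0,0,0],[0,0,0],[0,0,0],[0,0,0],[0,0,0],[0,0,0],[0,0,0],[0,0,0],[0,0,0],[0,0,0],[0,0,0],[0,0,0]]}' 1
```

```text
clock: 22.5
tool_pos: [0.5042, 0.2306, 0.0685]
tcp_rot: [-0.003, 0.618, 0.786, -0.004]
force: [-1.3, 0.2, -3.6]
opening: 0.64
finger_force: 44.5
clock: 22.92
tool_pos: [0.5084, 0.232, 0.0413]
tcp_rot: [0.001, 0.617, 0.787, 0.001]
force: [0.0, -0.3, -3.2]
opening: 0.637
finger_force: 44.8
clock: 23.92
tool_pos: [0.5094, 0.2325, 0.1846]
tcp_rot: [0.003, 0.617, 0.787, 0.003]
force: [0.8, -0.2, 0.2]
opening: 0.999
finger_force: 0.0
```

```bash
python3 -m pendant '{"delta_pos":[[1,-4,0],[2,-8,0],[3,-12,0],[4,-16,0],[5,-20,0],[6,-24,0],[7,-28,0],[8.5,-32,0],[10,-36,0],[11.5,-40,0],[12.5,-43,0],[12.9,-45,0],[12.9,-45,0],[12.9,-45,-4],[12.9,-45,-7],[12.9,-45,-7]],"rotation":[[0,0,-0.12],[0,0,-0.24],[0,0,-0.36],[0,0,-0.48],[0,0,-0.6],[0,0,-0.6],[0,0,-0.6],[0,0,-0.6],[0,0,-0.6],[0,0,-0.6],[0,0,-0.6],[0,0,-0.6],[0,0,-0.6],[0,0,-0.6],[0,0,-0.6],[0,0,-0.6]]}' 0.2 30
python3 - <<'E'
from h import *
s=grab_frame("side")
cv2.imwrite("pics/m8.png",np.hstack([cv2.resize(s["img"][80:180,265:365],None,fx=4,fy=4,interpolation=0),cv2.resize(s["img"][195:365,230:400],(400,400),interpolation=0)]))
E
```

```text
clock: 25.25
tool_pos: [0.6335, -0.2158, 0.1026]
tcp_rot: [-0.006, 0.822, 0.569, -0.003]
force: [0.1, -0.6, -2.1]
opening: 0.599
finger_force: 0.0
```

View pics/m8.png

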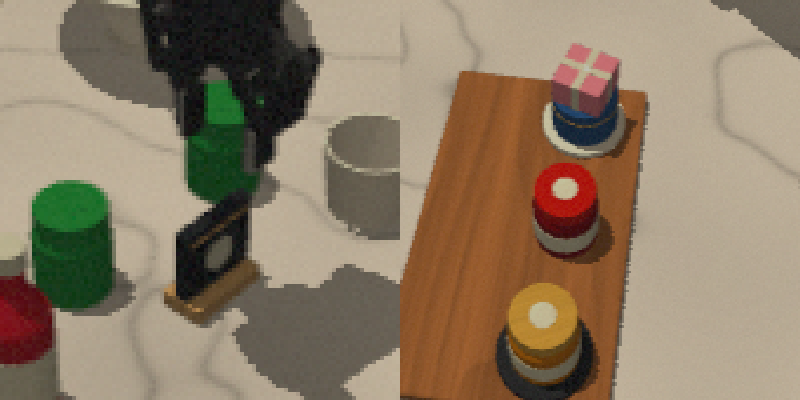

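The jam stands midway, in line with the tin and honey. The gripper hovers over the sign with its fingers either side of the plate, so I'll descend and grip.

```bash
python3 -m pendant '{"delta_pos":[[0,0,-3],[0,0,-6],[0,0,-8.5],[0,0,-10],[0,0,-10],[0,0,-10]],"rotation":[[0,0,0],[0,0,0],[0,0,0],[0,0,0],[0,0,0],[0,0,0]]}'
python3 -m pendant '{"delta_pos":[[0,0,0],[0,0,0],[0,0,0],[0,0,0],[0,0,0],[0,0,0],[0,0,0],[0,0,0]],"rotation":[[0,0,0],[0,0,0],[0,0,0],[0,0,0],[0,0,0],[0,0,0],[0,0,0],[0,0,0]]}' -1 30
```

```text
clock: 25.8
tool_pos: [0.6375, -0.2181, 0.0118]
tcp_rot: [0.001, 0.822, 0.569, 0.0]
force: [-0.4, 0.3, 0.3]
opening: 0.605
finger_force: 0.0
clock: 26.47
tool_pos: [0.637, -0.2181, 0.0108]
tcp_rot: [0.001, 0.822, 0.569, 0.0]
force: [-0.2, 1.7, 6.1]
opening: 0.135
finger_force: 35.5
```

```bash
python3 -m pendant '{"delta_pos":[[0,0,3],[0,0,7],[0,0,11],[-1,2,14],[-2,5,16],[-4,9,17],[-6,13,17],[-7,17,17],[-7,21,17],[-7,25,17],[-7,29,17],[-7,33,17],[-7,37,17],[-7,41,17],[-7,45,17],[-7,49,17],[-7,53,17],[-6.8,57,17],[-6.8,58.8,17],[-6.8,58.8,17]],"rotation":[[0,0,0],[0,0,0],[0,0,0],[0,0,0],[0,0,0],[0,0,0],[0,0,0.1],[0,0,0.2],[0,0,0.3],[0,0,0.4],[0,0,0.5],[0,0,0.6],[0,0,0.6],[0,0,0.6],[0,0,0.6],[0,0,0.6],[0,0,0.6],[0,0,0.6],[0,0,0.6],[0,0,0.6]]}'
python3 -m pendant '{"delta_pos":[[0,0,0],[0,0,-4],[0,0,-8],[0,0,-10],[0,0,-10],[0,0,-10]],"rotation":[[0,0,0],[0,0,0],[0,0,0],[0,0,0],[0,0,0],[0,0,0]]}'
python3 - <<'E'
from h import *
s=grab_frame("side")
print("targets px",[(proj(s,np.array([.5693,.3694,z]))-[215,245])*4.6 for z in(.015,.07)])
cv2.imwrite("pics/m9.png",cv2.resize(s["img"][245:375,215:345],None,fx=4.6,fy=4.6,interpolation=0)[:600])
E
```

```text
clock: 28.13
tool_pos: [0.5673, 0.3739, 0.1786]
tcp_rot: [-0.001, 0.616, 0.788, -0.0]
force: [-0.3, -0.3, -1.8]
opening: 0.138
finger_force: 34.7
clock: 28.63
tool_pos: [0.5689, 0.3688, 0.0801]
tcp_rot: [-0.0, 0.618, 0.786, -0.001]
force: [0.8, 0.1, -0.2]
opening: 0.137
finger_force: 34.5
targets px [array([144.95198201, 434.89323851]), array([130.59358688, 383.88114846])]
```

View pics/m9.png

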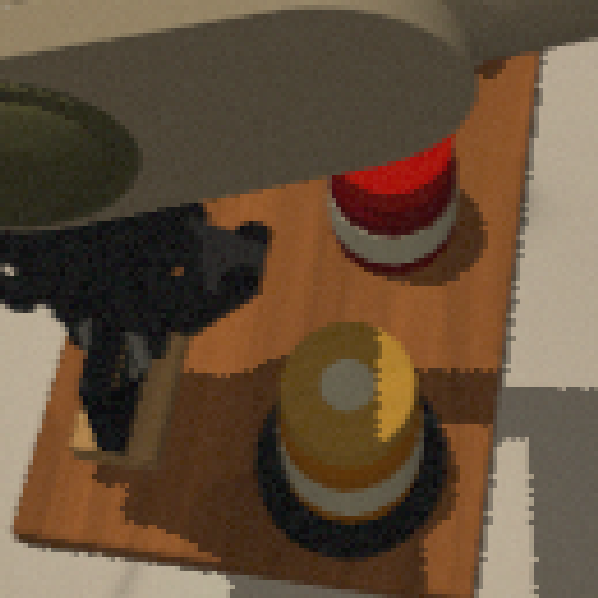

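The sign hangs level over the strip in front of the honey, foot parallel to the edge. I'll lower it and release.

```bash
python3 -m pendant '{"delta_pos":[[0,0,-2],[0,0,-4],[0,0,-5],[0,0,-5.3],[0,0,-5.3],[0,0,-5.3]],"rotation":[[0,0,0],[0,0,0],[0,0,0],[0,0,0],[0,0,0],[0,0,0]]}'
python3 -m pendant '{"delta_pos":[[0,0,0],[0,0,0],[0,0,0],[0,0,0],[0,0,0],[0,0,0],[0,0,2],[0,0,5],[0,0,9],[0,0,13],[0,-4,16],[-4,-8,17],[-8,-12,17],[-12,-16,17],[-16,-20,17],[-19,-24,17],[-21,-28,17],[-22,-32,17],[-22,-36,17],[-22,-40,17]],"rotation":[[0,0,0],[0,0,0],[0,0,0],[0,0,0],[0,0,0],[0,0,0],[0,0,0],[0,0,0],[0,0,0],[0,0,0],[0,0,0],[0,0,0],[0,0,0],[0,0,0],[0,0,0],[0,0,0],[0,0,0],[0,0,0],[0,0,0],[0,0,0]]}' -0.2
python3 - <<'E'
from h import *
s=grab_frame("side");t=grab_frame("top")
A=cv2.resize(s["img"][195:375,215:345],(390,540),interpolation=0);B=cv2.resize(t["img"][150:285,165:265],(400,540),interpolation=0)
cv2.imwrite("pics/m10.png",np.hstack([A,B]))
E
```

```text
clock: 29.18
tool_pos: [0.5695, 0.3703, 0.0287]
tcp_rot: [0.001, 0.617, 0.787, 0.001]
force: [0.3, -0.5, -0.3]
opening: 0.137
finger_force: 34.6
clock: 30.85
tool_pos: [0.3603, 0.0336, 0.1971]
tcp_rot: [0.0, 0.617, 0.787, 0.0]
force: [0.4, -0.5, -0.4]
opening: 0.393
finger_force: 0.0
```

View pics/m10.png

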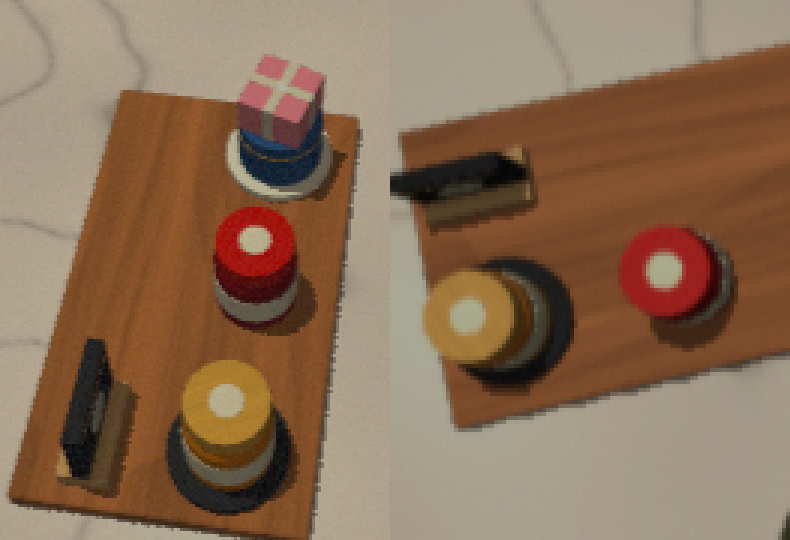

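```bash
python3 - <<'E'
from h import *
t=grab_frame("top")
T=lambda u,v,z:ray(t,165+(u-390)/4-.4,150+v/4-.4,z)[:2]
c,sn=np.cos(.2405),np.sin(.2405);sl=np.array([.48,.3475]);pa=np.array([.537,.115])
L=lambda p,o:(np.array([[c,sn],[-sn,c]])@(p-o)).round(4)
a,b=T(427,228,.015),T(535,204,.015);d=a-b
print("sign near edge",L((a+b)/2,sl),"len",np.hypot(*d),"yaw err",np.arctan2(-d[0],d[1])-.2405)
print("honey",L(T(468,315,.098),sl),"jam",L(T(663,270,.09),(sl+pa)/2),observe()["tool_pos"])
E
```

```text
sign near edge [0.0727 0.0057] len 0.07214403256533856 yaw err -0.01200575496484066
honey [ 0.0003 -0.0003] jam [0.0008 0.001 ] [0.36182442 0.03226202 0.19725743]
```

```bash
python3 -c "
from plant import *
print(close_job())"
```

```text
the job is handed in; nothing more can be done
None
```

I handed in the finished job at about 31 s. The final pictures put the honey and jam within about 1 mm of target and the sign 91 mm in front of the slate, 6 mm sideways and under 1° off parallel. The tin and box looked centred by eye, the juice and cup were never touched as far as I could tell, and the judge returned no verdict.

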